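# Turn the rinsed moulding cup mouth-down on the drying mat

## Task

One of the two small square grey moulding cups still stands mouth-up on the worktop. Turn it over and leave it standing mouth-down on the free part of the ribbed black drying mat, wholly on the mat, without dropping it and without disturbing the cup that is already drying there.

Things in the scene. Friction and masses are not known exactly. Their poses are not given: they have to be found in the camera images.
- cup_center (a point): The loose cup to turn over: open, square, grey plastic, outside 60 x 60 x 30 mm high, straight walls and floor 3.5 mm thick, 90 g. Point: the centre of its outside, half-way up. x, y square to its side faces; z from closed bottom to mouth, up at the start. Laid on a side it rests stably; pushed from there on the upper part of its bottom it tips over its rim onto its mouth.
- mat_top (a point): Drying mat: black ribbed rubber, 150 (its x) x 300 (its y) x 4 mm thick, fixed flat on the worktop. Point: the centre of its upper face; z up. The drying cup stands near its +y end, about 105 mm from the mat's centre; the rest of the mat is free.
- dry_cup_center (a point): The cup that is already drying, of the same make and size, loose, mouth-down near the +y end of the mat. The point is the centre of its outside, half-way up (15 mm above the mat); x and y square out of its side faces, z up.

How it is judged:
By the outcome, as a careful person would: the job done as asked, in the order asked, and still so for the second after the job is handed in, with the robot touching nothing.
It also fails if it takes over 51 s, if anything falls off the work surface, if the arm or the gripper's body presses on something with over 40 N, if the wrist force passes 120 N, or if a joint passes its speed limit or range.

## Robot

A 6-joint arm with a two-finger parallel gripper is mounted at the origin on a cart in front of the work surface, level with it; the furniture and walls round the work are solid. World frame = base frame: x ahead of the robot, y to its left, z up, the work surface at z = 0. Lengths are in m, angles in rad, forces in N, time in s.
With the tool pointing down it reaches from about 0.275 to 0.825 m from the base axis. Payload 4.9 kg.
Tool frame: the origin (TCP) lies midway between the tips of the shut fingers; the grasp point (between the pads) lies 19 mm behind it (grip_point_offset is the distance from the TCP to the grasp point, in m); z points along the fingers, x is the direction in which the jaws open and shut, and the axes are right-handed (so a half turn about z gives the same grasp; the last joint's range is limited). The gripper opens to 85 mm and grips with 20 to 120 N. Pads are 22 mm wide; open, the fingers measure 114 mm over their backs; the gripper's body (76 mm by 85 mm) begins 54 mm behind the grasp point. The pads swing forward as they close: fully open they stand 13 mm farther back than shut.
Start: joints at [1.14, 0.326, -0.193, 1.052, 0, 1.437], TCP at [0.161, 0.526, 0.231] pointing down, gripper open.
Joint ranges: [-2.65, 2.65], [-0.97, 1.79], [-1.3, 1.35], [-1.93, 2.1], [-1.47, 1.37], [-3.14, 3.14]. Speed limits (rad/s): [2.57, 2.57, 3.14, 3.14, 3.14, 3.14].

## Interface

Orientations are given as a rotation vector (axis times angle).
In Python, from cell import * gives the robot as it stands. Calls block until the motion is done:
- movep(position, orientation): joint-space move of the TCP to a pose.
- move_l(position, velocity=0.15, rot=None, until_force=None): straight line of the TCP; rot=None keeps the orientation; velocity is the mean speed in m/s. With until_force (N) it stops when the force on the tool has changed by that much, and returns True; else False.
- set_joints(angles): joint-space move.
- let_go() and grab(newtons=None): open the fingers fully, or close them until they stop; newtons is the grip in N (None keeps the last).
- sleep(seconds).
- ik(position, orientation): joint angles nearest the present ones, or None.
- get_state(): the state.
- grab_frame(name): name is "side" or "top" or "wrist"; returns a dict with "img" (384x512x3 uint8, red, green, blue), "fx", "fy", "cx", "cy" (pixels), "k1" (the pictures are not rectified: a ray, as slopes to the right and down, at radius r is drawn at 1 + k1 r^2 times it, then the intrinsics apply), "cam_to_world" (4x4, takes a point from camera to world coordinates); the wrist camera has in their place "T_tool_cam" (4x4, takes a point from camera to tool coordinates, whose origin is the TCP and whose axes are the tool frame's). Camera axes: x right, y down, z forward; pixel columns grow to the right and rows downward; lengths in m; the calibration is good to about 2 mm. A picture is of the moment at which its call begins: read the wrist's pose just before it. There is no depth.
A pose or a line that the arm cannot do raises MotionError and nothing moves.
- sign_off(): hands the job in, once; it reports no verdict.
Trained networks look in the newest picture that a camera, given by its name, has taken for a name from the list of things; names that differ only in an ending like _2 or _b are one class to them, and where a whole thing is asked for, a point or a joint stands for the part that bears it (a point fixed in the world has none). Each returns a list of dicts, best first, with "score" (0 to 1); they miss things now and then, are a little off and sometimes report something else, mostly with a low value. They report only what shows in the picture. A call takes as long as a camera call.
- spot_in(camera, name): "centre" ([column, row] in pixels, amid what is visible of it).
- silhouettes(camera, name): "mask" (384x512 bool, what is visible of it) and "centre" ([column, row] in pixels, amid what is visible of it).
- tip_of(camera, name): "centre" ([column, row] in pixels: a listed point, or the origin of a listed thing).
The state is a dict: "clock": time; "q": joint angles; "joint_velocities": joint speeds; "tau": joint torques, N m; "position": TCP position; "eef_rot": TCP orientation; "contact_force": force on the tool from outside, world axes, zero at the start; "wrist_torque": the same for the moment, N m; "finger_gap": opening from 0.0 (shut) to 1.0 (fully open).
Only numpy, scipy, OpenCV 4.12 (cv2) and the standard library are available. Lean on these libraries where they do the work, as an engineer would, in place of code of your own. Each camera call takes 0.05 s, during which the arm holds its last target.

## Working session

There is one attempt and no reset: what is moved stays moved. The work goes in short steps, each a Python script; the robot and the scene stay as the last script left them, time stands still between calls to the robot, and variables do not carry over. Pictures are saved under pics/ and viewed, and the job is handed in when it is done.

```bash
mkdir -p pics; ls; python3 - <<'E'
from cell import *
import cv2
for n in ["side","top","wrist"]:
    f=grab_frame(n); cv2.imwrite(f"pics/{n}0.png",f["img"][:,:,::-1])
    print(n,[f[k] for k in("fx","fy","cx","cy","k1")]); print(f.get("cam_to_world",f.get("T_tool_cam")))
    for o in ["cup_center","mat_top","dry_cup_center"]:
        print(o,[(r["centre"],r["score"]) for r in tip_of(n,o)],[(r["centre"],r["score"]) for r in spot_in(n,o)])
print(get_state())
E
```

```text
pics
side [348.9625131737917, 348.9625131737917, 254.5056030856222, 193.30841692699104, -0.06258826929006715]
[[ 0.98657944 -0.07364388  0.14573123  0.36457557]
 [-0.1632321  -0.46689791  0.86911542 -0.50171855]
 [ 0.00403658 -0.88123942 -0.47265293  0.45622536]
 [ 0.          0.          0.          1.        ]]
cup_center [([217.9, 193.3], 0.92)] [([285.8, 204.7], 0.27)]
mat_top [([282.7, 195.3], 0.74)] [([284.8, 203.9], 0.77)]
dry_cup_center [([273.4, 175.4], 0.73)] [([273.5, 178.0], 0.7)]
top [370.66085867302024, 370.66085867302024, 255.5005982234218, 189.03255624762917, -0.08430228629273841]
[[ 0.01661867 -0.98327331  0.18137647  0.33482126]
 [-0.99977073 -0.01389179  0.01629448  0.24742169]
 [-0.01350228 -0.18160567 -0.98327873  0.8877886 ]
 [ 0.          0.          0.          1.        ]]
cup_center [([226.6, 221.0], 0.98)] [([226.2, 222.0], 0.78)]
mat_top [([242.1, 156.5], 0.91)] [([247.7, 157.6], 0.72)]
dry_cup_center [([200.5, 159.8], 0.68)] [([200.1, 159.0], 0.58)]
wrist [298.17265593269417, 298.17265593269417, 260.9186723472521, 194.31274499393135, 0.007349565876688567]
[... 330 characters left out ...]
mat_top [] []
dry_cup_center [] []
{'clock': 1.05, 'q': array([ 1.13974533e+00,  3.26189716e-01, -1.92587193e-01,  1.05201857e+00,
       -1.89694831e-05,  1.43660853e+00]), 'joint_velocities': array([ 0.00011077,  0.00160824, -0.00135732,  0.00288248,  0.00098193,
        0.00101679]), 'tau': array([-5.31981386e-04, -4.43339503e+01,  2.62760425e+01,  1.20060613e-03,
       -9.39555616e-05,  4.32386686e-07]), 'position': array([0.16088214, 0.52596076, 0.23129131]), 'eef_rot': array([2.52552467e+00, 1.86848272e+00, 1.55215605e-05]), 'contact_force': array([-0.09996537,  0.76544624, -0.51409192]), 'wrist_torque': array([ 0.00720148, -0.00469703, -0.02536052]), 'finger_gap': 1.0002226829284893}
```

View pics/side0.png

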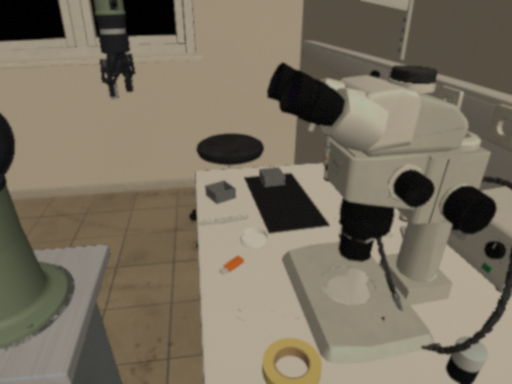

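View pics/top0.png

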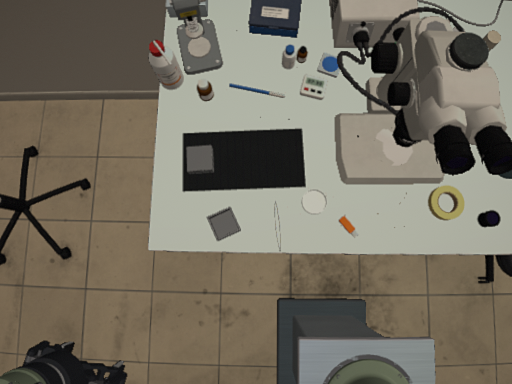

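View pics/wrist0.png

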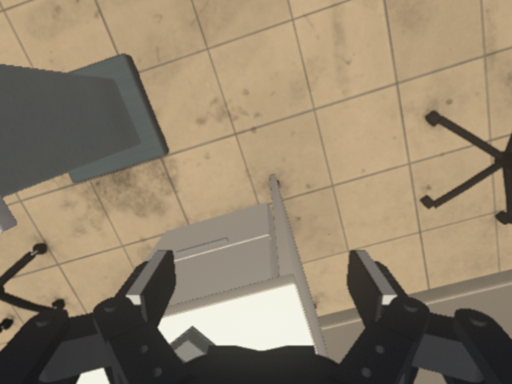

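```bash
cat > h.py <<'E'
from cell import *
import numpy as np, cv2
from scipy.spatial.transform import Rotation as R
def rays(f,px,T=None):
    K=np.array([[f["fx"],0,f["cx"]],[0,f["fy"],f["cy"]],[0,0,1]])
    p=cv2.undistortPoints(np.array(px,float).reshape(-1,1,2),K,np.array([f["k1"],0,0,0])).reshape(-1,2)
    T=f["cam_to_world"] if T is None else T
    return T[:3,3],np.c_[p,np.ones(len(p))]@T[:3,:3].T
def plane(f,px,z,T=None):
    o,d=rays(f,px,T); return (o+d*((z-o[2])/d[:,2])[:,None])[:,:2]
def rect(f,mask,z,T=None):
    m=mask.astype(np.uint8); c=max(cv2.findContours(m,0,cv2.CHAIN_APPROX_NONE)[0],key=cv2.contourArea).reshape(-1,2)
    w=plane(f,c,z,T); r=cv2.minAreaRect((w*1000).astype(np.float32)); return r
def save(n,name):
    f=grab_frame(n); cv2.imwrite(f"pics/{name}.png",f["img"][:,:,::-1]); return f
E
python3 - <<'E'
from h import *
f=grab_frame("top")
for o,z in [("cup_center",.03),("mat_top",.004),("dry_cup_center",.034)]:
    for r in silhouettes("top",o)[:2]: print(o,r["score"],r["centre"],r["mask"].sum(),rect(f,r["mask"],z))
    for r in tip_of("top",o)[:1]: print(" tip",plane(f,[r["centre"]],z if o[0]=='m' else z-.015))
    
f=grab_frame("side")
for o,z in [("cup_center",.015),("mat_top",.004),("dry_cup_center",.019)]:
    for r in tip_of("side",o)[:1]: print(" tip",o,plane(f,[r["centre"]],z))
E
python3 - <<'E'
import cv2
a=cv2.imread('pics/top0.png')[110:250,150:320]
cv2.imwrite('pics/topc.png',cv2.resize(a,None,fx=4.5,fy=4.2,interpolation=cv2.INTER_CUBIC))
E
```

```text
cup_center 0.71 [227.5, 222.0] 712 ((412.0582580566406, 334.27728271484375), (64.4031753540039, 62.401405334472656), 24.39925765991211)
 tip [[0.41165762 0.33034692]]
mat_top 0.73 [249.4, 156.2] 6321 ((570.9326171875, 292.5236511230469), (152.4940643310547, 300.5816955566406), 3.162386178970337)
 tip [[0.58547943 0.29096124]]
dry_cup_center 0.57 [200.1, 163.6] 723 ((562.3369750976562, 396.2464904785156), (67.89891815185547, 63.748775482177734), 5.901248455047607)
 tip cup_center [[0.40575846 0.33561442]]
 tip mat_top [[0.57436128 0.29463672]]
 tip dry_cup_center [[0.56705251 0.40689056]]
```

View pics/topc.png

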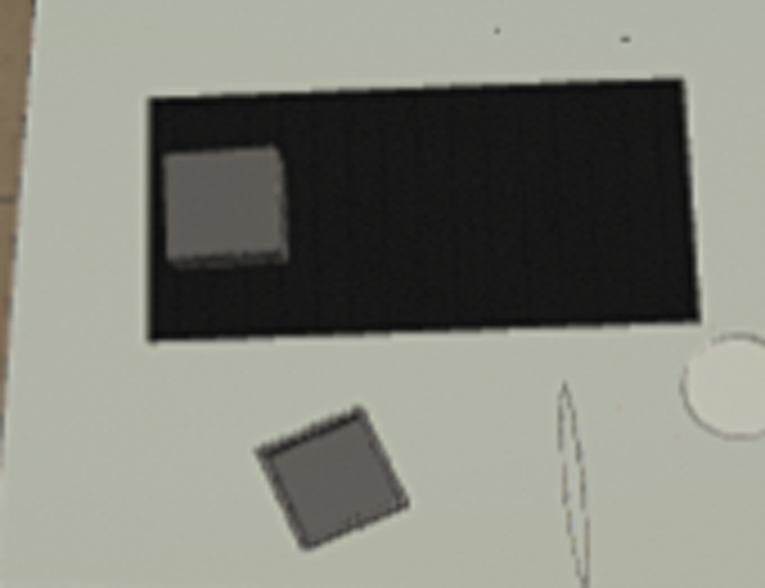

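```bash
cat >> h.py <<'E'
UP=np.array([0,0,1.])
def pose(center, a_deg, tilt_deg, s, flip=1):
    """tool dir leans toward +a by tilt (tilt>0: d has +a comp). TCP = centre + e*d where s: distance TCP past centre along d"""
    t=np.radians(tilt_deg); a=np.array([np.cos(np.radians(a_deg)),np.sin(np.radians(a_deg)),0])
    d=np.sin(t)*a-np.cos(t)*UP
    x=flip*np.cross(UP,a); y=np.cross(d,x)
    return np.array(center)+s*d, R.from_matrix(np.c_[x,y,d]).as_rotvec()
E
python3 - <<'E'
from h import *
f=grab_frame("top")
c=np.array([(258,450),(362,408),(408,505),(305,548)])/[4.5,4.2]+[150,110]
w=plane(f,c,.03);print(w,w.mean(0)); e=np.diff(np.r_[w,w[:1]],axis=0);print(np.degrees(np.arctan2(e[:,1],e[:,0])))
m=np.array([(150,98),(683,78),(699,321),(150,340)])/[4.5,4.2]+[150,110]
w=plane(f,m,.004);print(w,w.mean(0)); e=np.diff(np.r_[w,w[:1]],axis=0);print(np.degrees(np.arctan2(e[:,1],e[:,0])))
d=np.array([(163,155),(277,146),(281,250),(168,258)])/[4.5,4.2]+[150,110]
w=plane(f,d,.034);print(w,w.mean(0))
for nm,C,angs in [("pick",[.412,.332,.02],[24.4+90*k for k in range(4)]),("mat",[.571,.23,.03],[2.5+90*k for k in range(4)])]:
  for a in angs:
    for fl in (1,-1):
      print(nm,a,fl,end=' ')
      for t in (-60,-50,-45,-40,0,40,45,50,60):
        p,r=pose(C,a,t,0.005,fl); p2,_=pose(C,a,t,-.08,fl)
        q=ik(p,r); q2=ik(p2,r); print(t,q is not None,q2 is not None,end='; ')
      print()
E
```

```text
[[0.42488149 0.37273769]
 [0.44920701 0.31945313]
 [0.39577877 0.29429591]
 [0.37133296 0.34652862]] [0.41030006 0.33325384]
[ -65.46229702 -154.78612886  115.08039739   26.07921032]
[[0.63767936 0.44588848]
 [0.65348236 0.14870101]
 [0.50598125 0.1412162 ]
 [0.49060408 0.43785431]] [0.57193676 0.293415  ]
[ -86.95615288 -177.09506911   92.96745112    3.12674541]
[[0.59314818 0.4301865 ]
 [0.59909051 0.36907227]
 [0.53793343 0.36451165]
 [0.53256437 0.42429086]] [0.56568412 0.39701532]
pick 24.4 1 -60 True False; -50 True False; -45 True True; -40 True True; 0 True True; 40 True True; 45 True False; 50 False False; 60 False False; 
pick 24.4 -1 -60 True False; -50 True False; -45 True True; -40 True True; 0 True True; 40 True True; 45 True False; 50 False False; 60 False False; 
pick 114.4 1 -60 True True; -50 True True; -45 True True; -40 True True; 0 True True; 40 True True; 45 True True; 50 True True; 60 True True; 
pick 114.4 -1 -60 True True; -50 True True; -45 True True; -40 True True; 0 True True; 40 True True; 45 True True; 50 True True; 60 True True; 
pick 204.4 1 -60 False 
[... 1025 characters left out ...]
e; -50 True True; -45 True True; -40 True True; 0 True True; 40 True True; 45 True True; 50 True True; 60 True True; 
mat 182.5 1 -60 True False; -50 True True; -45 True True; -40 True True; 0 True True; 40 True False; 45 True False; 50 False False; 60 False False; 
mat 182.5 -1 -60 True False; -50 True True; -45 True True; -40 True True; 0 True True; 40 True False; 45 True False; 50 False False; 60 False False; 
mat 272.5 1 -60 True True; -50 True True; -45 True True; -40 True True; 0 True True; 40 True True; 45 True True; 50 True True; 60 True True; 
mat 272.5 -1 -60 True True; -50 True True; -45 True True; -40 True True; 0 True True; 40 True True; 45 True True; 50 True True; 60 True True;
```

```bash
cat >> h.py <<'E'
A1,A2=295.,273.
def av(a): return np.array([np.cos(np.radians(a)),np.sin(np.radians(a)),0])
def tool(C,a,tilt,oa,ou,back=0,dz=0):
    P=np.array(C)+oa*av(a)+np.array([0,0,ou+dz])
    return pose(P,a,tilt,-back)
CUP=[.411,.333,.015]; SIDE=[.5715,.26,.034]; FIN=[.5715,.25,.019]
start1=lambda **k: tool(CUP,A1,40,.009,-.008,**k)
lift1 =lambda **k: tool([.45,.30,.15],A1,40,.009,-.008,**k)
end1  =lambda **k: tool(SIDE,A2,-50,-.008,-.009,**k)
start2=lambda **k: tool(SIDE,A2,40,.006,-.009,**k)
end2  =lambda **k: tool(FIN,A2,-50,-.009,-.006,**k)
E
python3 - <<'E'
from h import *
q=get_state()["q"]
for n,v in [("s1h",start1(back=.09)),("s1",start1()),("l1",start1(dz=.1)),("e1h",end1(dz=.09)),("e1",end1()),("e1b",end1(back=.09)),
 ("s2h",start2(back=.09)),("s2",start2()),("s2l",start2(dz=.06)),("e2h",end2(dz=.06)),("e2",end2()),("e2b",end2(back=.09))]:
    j=ik(*v); print(n,v[0].round(3),None if j is None else j.round(2))
E
```

```text
s1h [0.39  0.377 0.076] [ 0.95  0.77 -0.08  1.11 -0.6   2.2 ]
s1 [0.415 0.325 0.007] [ 0.86  0.81 -0.22  0.87 -0.63  2.11]
l1 [0.415 0.325 0.107] [ 0.86  0.67 -0.18  1.05 -0.63  2.11]
e1h [0.571 0.268 0.115] [-0.07  0.65 -0.31  0.75  0.86  1.39]
e1 [0.571 0.268 0.025] [-0.07  0.78 -0.35  0.58  0.86  1.39]
e1b [0.575 0.199 0.083] [-0.18  0.72 -0.27  0.84  0.84  1.22]
s2h [0.569 0.312 0.094] [ 0.64  0.98  0.41  1.44 -0.56  2.29]
s2 [0.572 0.254 0.025] [ 0.57  0.97  0.21  1.2  -0.59  2.21]
s2l [0.572 0.254 0.085] [ 0.57  0.91  0.24  1.3  -0.59  2.21]
e2h [0.571 0.259 0.073] [-0.08  0.71 -0.33  0.69  0.86  1.37]
e2 [0.571 0.259 0.013] [-0.08  0.81 -0.34  0.58  0.86  1.37]
e2b [0.575 0.19  0.071] [-0.2   0.74 -0.27  0.84  0.84  1.19]
```

```bash
sed -i '/^A1,A2/,$d' h.py; cat >> h.py <<'E'
A1,A2=115.,93.
def av(a): return np.array([np.cos(np.radians(a)),np.sin(np.radians(a)),0])
def tool(C,a,tilt,oa,ou,back=0,dz=0):
    P=np.array(C)+oa*av(a)+np.array([0,0,ou+dz])
    return pose(P,a,tilt,-back)
CUP=[.411,.333,.015]; SIDE=[.42,.335,.030]; FIN=[.5715,.225,.019]
start1=lambda **k: tool(CUP,A1,40,.009,-.008,**k)
end1  =lambda **k: tool(SIDE,A1,-50,-.008,-.009,**k)
start2=lambda **k: tool(SIDE,A1,43,.007,-.009,**k)
end2  =lambda **k: tool(FIN,A2,-47,-.009,-.007,**k)
E
python3 - <<'E'
from h import *
fs=grab_frame("side");ft=grab_frame("top")
for s,t in [((285,88),(452,155)),((275,85),(500,160)),((285,90),(500,160))]:
    o1,d1=rays(fs,[s]);o2,d2=rays(ft,[t]);d1=d1[0];d2=d2[0]
    u=np.linalg.lstsq(np.c_[d1,-d2],o2-o1,rcond=None)[0]; print(o1+u[0]*d1,o2+u[1]*d2)
q=get_state()["q"]
for n,v in [("s1h",start1(back=.09)),("s1",start1()),("l1",start1(dz=.08)),("e1h",end1(dz=.06)),("e1",end1()),("e1b",end1(back=.09)),
 ("s2h",start2(back=.09)),("s2",start2()),("s2l",start2(dz=.08)),("e2h",end2(dz=.08)),("e2",end2()),("e2b",end2(back=.09))]:
    j=ik(*v); P=v[0]-.3*R.from_rotvec(v[1]).as_matrix()[:,2]; print(n,v[0].round(3),None if j is None else j.round(2),P.round(2))
E
```

```text
[ 0.48365131 -0.03609513  0.36058797] [ 0.48767124 -0.0368043   0.36214036]
[ 0.45643781 -0.09497187  0.37645385] [ 0.47557958 -0.09785868  0.38377734]
[ 0.46705641 -0.10137532  0.37170044] [ 0.47776455 -0.10321844  0.37595362]
s1h [0.432 0.289 0.076] [ 0.07  0.6  -0.43  0.83  0.64 -2.03] [0.51 0.11 0.31]
s1 [0.407 0.341 0.007] [ 0.18  0.69 -0.51  0.58  0.67 -1.9 ] [0.49 0.17 0.24]
l1 [0.407 0.341 0.087] [ 0.18  0.55 -0.47  0.75  0.67 -1.9 ] [0.49 0.17 0.32]
e1h [0.423 0.328 0.081] [ 0.91  0.83 -0.07  1.17 -0.75 -0.9 ] [0.33 0.54 0.27]
e1 [0.423 0.328 0.021] [ 0.91  0.91 -0.08  1.07 -0.75 -0.9 ] [0.33 0.54 0.21]
e1b [0.394 0.39  0.079] [ 1.    0.91  0.09  1.32 -0.7  -0.79] [0.3  0.6  0.27]
s2h [0.443 0.286 0.087] [ 0.05  0.63 -0.38  0.91  0.68 -2.08] [0.53 0.1  0.31]
s2 [0.417 0.341 0.021] [ 0.16  0.7  -0.47  0.66  0.71 -1.95] [0.5  0.16 0.24]
s2l [0.417 0.341 0.101] [ 0.16  0.57 -0.43  0.82  0.71 -1.95] [0.5  0.16 0.32]
e2h [0.572 0.216 0.092] [ 0.56  0.93  0.23  1.35 -0.69 -0.89] [0.56 0.44 0.3 ]
e2 [0.572 0.216 0.012] [ 0.56  1.03  0.2   1.23 -0.69 -0.89] [0.56 0.44 0.22]
e2b [0.569 0.282 0.073] [ 0.64  1.05  0.41  1.47 -0.66 -0.8 ] [0.56 0.5  0.28]
```

```bash
sed -i '/^start1=/,$d' h.py; cat >> h.py <<'E'
start1=lambda **k: tool(CUP,A1,36,.009,-.008,**k)
end1  =lambda **k: tool(SIDE,A2,-54,-.008,-.009,**k)
start2=lambda **k: tool(SIDE,A2,40,.006,-.009,**k)
end2  =lambda **k: tool(FIN,A2,-50,-.009,-.006,**k)
E
python3 - <<'E'
from h import *
for n,v in [("s1",start1()),("l1",start1(dz=.08)),("e1",end1()),
 ("s2",start2()),("s2l",start2(dz=.08)),("e2",end2())]:
    j=ik(*v); P=v[0]-.3*R.from_rotvec(v[1]).as_matrix()[:,2]; print(n,v[0].round(3),None if j is None else j.round(2),P.round(2))
movep(*start1(dz=.08))
s=get_state();print(s["clock"],s["position"],s["q"].round(2),s["contact_force"])
save("wrist","w1");save("top","t1");save("side","s1")
E
```

```text
s1 [0.407 0.341 0.007] [ 0.21  0.65 -0.53  0.55  0.61 -1.85] [0.48 0.18 0.25]
l1 [0.407 0.341 0.087] [ 0.21  0.52 -0.48  0.72  0.61 -1.85] [0.48 0.18 0.33]
e1 [0.42  0.327 0.021] [ 0.85  1.11  0.28  1.52 -0.6  -0.52] [0.41 0.57 0.2 ]
s2 [0.42  0.341 0.021] [ 0.16  0.56 -0.77  0.16  0.69 -1.42] [0.43 0.15 0.25]
s2l [0.42  0.341 0.101] [ 0.16  0.4  -0.72  0.36  0.69 -1.42] [0.43 0.15 0.33]
e2 [0.572 0.216 0.013] [ 0.57  1.07  0.25  1.29 -0.73 -0.84] [0.56 0.45 0.21]
4.5083 [0.40717055 0.34138872 0.08711958] [ 0.21  0.52 -0.48  0.72  0.61 -1.84] [ 0.04219243 -0.22423903 -0.20779958]
```

View pics/w1.png

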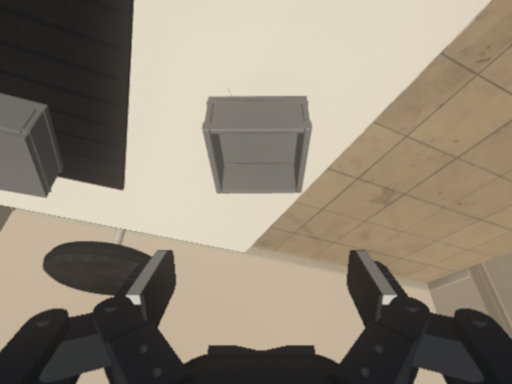

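View pics/s1.png

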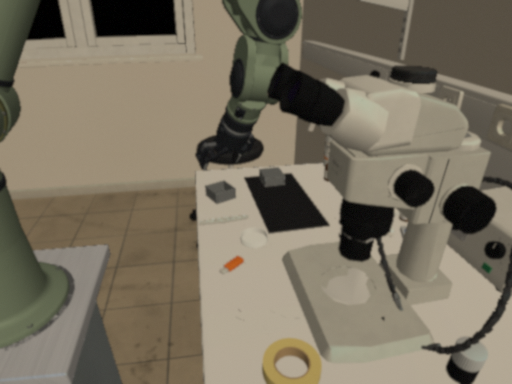

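View pics/t1.png

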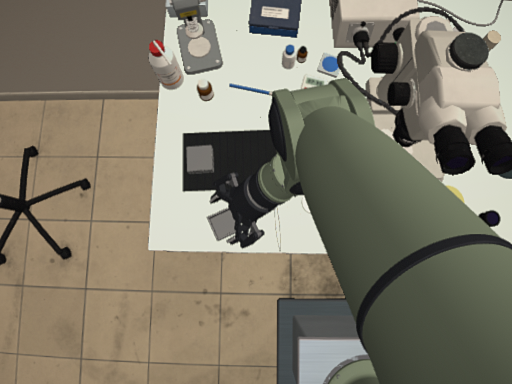

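```bash
python3 - <<'E'
from h import *
s=get_state()
f=grab_frame("wrist")
T=np.eye(4);T[:3,:3]=R.from_rotvec(s["eef_rot"]).as_matrix();T[:3,3]=s["position"];T=T@f["T_tool_cam"]
w=plane(f,[(204,128),(311,128),(304,192),(216,192)],.03,T)
print(w, plane(f,[(204,128),(311,128)],.03,T).mean(0))
b=plane(f,[(209,97),(307,97)],.03,T);print("far?",b)
for r in tip_of("wrist","cup_center"): print(r["centre"],plane(f,[r["centre"]],.015,T))
E
```

```text
[[0.45100155 0.32243719]
 [0.39745964 0.29738559]
 [0.36954961 0.34988054]
 [0.42642067 0.37651037]] [0.4242306  0.30991139]
far? [[0.45442527 0.30188501]
 [0.41022515 0.28121025]]
[257.3, 145.9] [[0.41260647 0.33599399]]
```

```bash
sed -i 's/^CUP=\[.411,.333/CUP=[.411,.335/' h.py; python3 - <<'E'
from h import *
def st(n): s=get_state();print(n,round(s["clock"],2),s["position"].round(4),s["finger_gap"].round(3),s["contact_force"].round(2))
p,r=start1()
print(move_l(p,.08,rot=r,until_force=8)); st("down")
grab(40); st("grab")
p=get_state()["position"]; move_l(p+[0,0,.07],.12); st("lift")
save("wrist","w2");save("side","s2")
E
```

```text
FalseTraceback (most recent call last):
  File "<stdin>", line 4, in <module>
  File "<stdin>", line 2, in st
AttributeError: 'float' object has no attribute 'round'
```

```bash
cat >> h.py <<'E'
def st(n):
    s=get_state();print(n,round(s["clock"],2),s["position"].round(4),round(s["finger_gap"],3),s["contact_force"].round(2))
E
python3 - <<'E'
from h import *
st("down")
grab(40); st("grab")
p=get_state()["position"]; move_l(p+[0,0,.07],.12); st("lift")
save("wrist","w2");save("side","s2")
E
```

```text
down 5.91 [0.4076 0.3433 0.0074] 1.001 [-0.53 -0.42  0.49]
grab 6.27 [0.4078 0.3432 0.0076] 0.695 [ 0.87 -2.24  5.08]
lift 7.01 [0.4073 0.3431 0.0771] 0.695 [ 0.04 -0.18 -0.92]
```

View pics/w2.png

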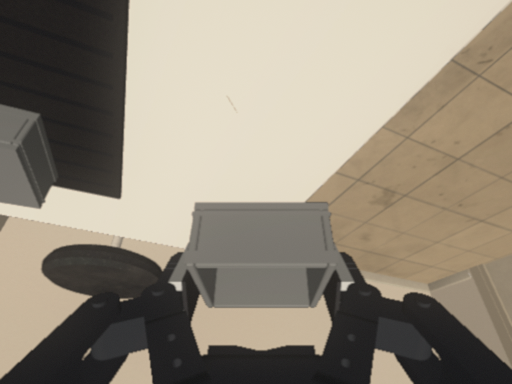

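View pics/s2.png

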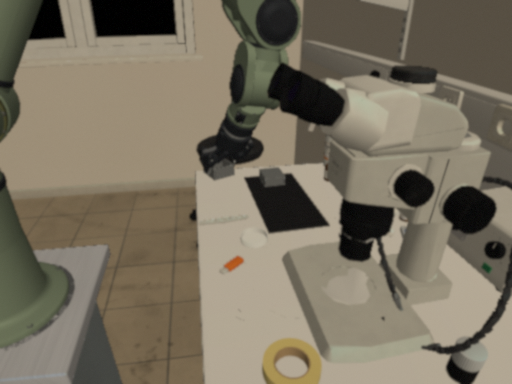

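```bash
cat >> h.py <<'E'
def overlay(name,C,yaw,up2,out):
    """draw cup box: up2 = cup z axis world vec, yaw = jaw-perp a dir"""
    s=get_state(); f=grab_frame("wrist")
    T=np.eye(4);T[:3,:3]=R.from_rotvec(s["eef_rot"]).as_matrix();T[:3,3]=s["position"];T=T@f["T_tool_cam"]
    b=np.cross(UP,av(yaw)); z=np.array(up2,float); x=np.cross(b,z)
    img=f["img"][:,:,::-1].copy()
    K=np.array([[f["fx"],0,f["cx"]],[0,f["fy"],f["cy"]],[0,0,1]]);Ti=np.linalg.inv(T)
    P=np.array([C+i*.03*b+j*.03*x+k*.015*z for i,j,k in [(-1,-1,-1),(1,-1,-1),(1,1,-1),(-1,1,-1),(-1,-1,1),(1,-1,1),(1,1,1),(-1,1,1)]])
    p=cv2.projectPoints(P,cv2.Rodrigues(Ti[:3,:3])[0],Ti[:3,3],K,np.array([f["k1"],0,0,0.]))[0].reshape(-1,2)
    for i,j in [(0,1),(1,2),(2,3),(3,0),(4,5),(5,6),(6,7),(7,4),(0,4),(1,5),(2,6),(3,7)]:
        cv2.line(img,tuple(int(v) for v in p[i]),tuple(int(v) for v in p[j]),(0,0,255) if i<4 and j<4 else (0,255,0),1)
    cv2.imwrite(f"pics/{out}.png",img)
E
python3 - <<'E'
from h import *
overlay("wrist",np.array([.411,.335,.085]),A1,[0,0,1],"w3")
E
```

```text
(no output)
```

View pics/w3.png

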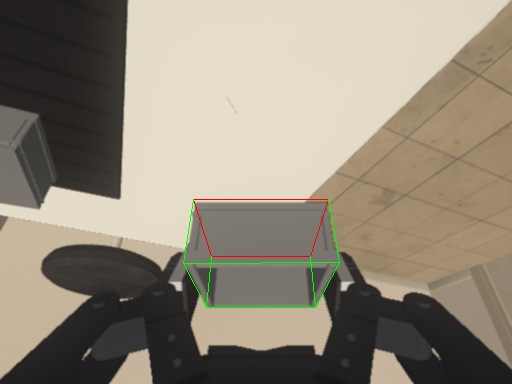

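```bash
python3 - <<'E'
from h import *
p,r=end1(dz=.06)
d=np.linalg.norm(p-get_state()["position"]); print(d)
move_l(p,d/2.5,rot=r); st("rot")
overlay("wrist",np.array(SIDE)+[0,0,.06],A2,av(A2),"w4")
p,r=end1(dz=-.004)
print(move_l(p,.04,rot=r,until_force=5)); st("laid")
E
```

```text
0.021294955678374118
rot 9.76 [0.4206 0.3271 0.0815] 0.695 [-0.58  0.35 -1.01]
True
laid 11.11 [0.4203 0.3268 0.0232] 0.69 [-0.21  0.2   4.65]
```

View pics/w4.png

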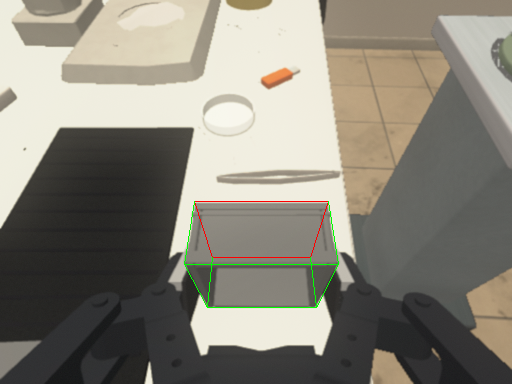

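```bash
python3 - <<'E'
from h import *
p=get_state()["position"]; move_l(p-[0,0,.001],.02); st("press")
let_go(); st("open")
p,r=end1(back=.08,dz=.02); move_l(p,.15,rot=r)
p,r=end1(back=.08,dz=.10); move_l(p,.2,rot=r); st("up")
movep(*start2(dz=.09)); st("hover2")
overlay("wrist",np.array(SIDE),A2,av(A2),"w5");save("top","t5")
E
```

```text
press 11.36 [0.4203 0.3268 0.0232] 0.694 [-1.64  1.04  5.97]
open 11.74 [0.4202 0.3267 0.0219] 0.998 [ 0.63  0.02 -0.76]
up 13.06 [0.417  0.3913 0.1674] 1.002 [-0.05 -0.24 -0.94]
hover2 14.41 [0.4199 0.3412 0.1105] 0.999 [-0.33  1.05  1.43]
```

View pics/w5.png

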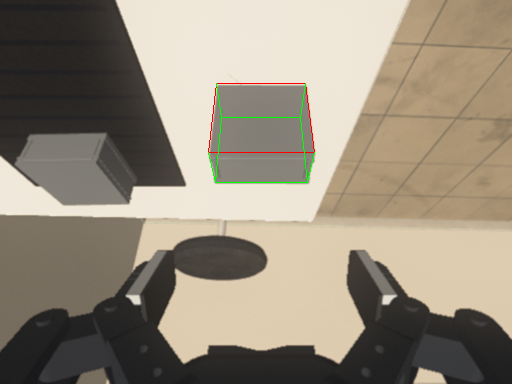

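```bash
python3 - <<'E'
from h import *
p,r=start2(); print(move_l(p,.08,rot=r,until_force=8)); st("down")
grab(40); st("grab")
p=get_state()["position"]; move_l(p+[0,0,.09],.12); st("lift")
overlay("wrist",np.array(SIDE)+[0,0,.09],A2,av(A2),"w6")
p,r=end2(dz=.08)
d=np.linalg.norm(p-get_state()["position"])
move_l(p,d/3,rot=r); st("over mat")
overlay("wrist",np.array(FIN)+[0,0,.08],A2,[0,0,-1],"w7"); save("top","t7"); save("side","s7")
E
```

```text
False
down 15.78 [0.42   0.3411 0.0214] 1.004 [-0.08 -0.34 -0.63]
grab 16.14 [0.4201 0.3412 0.0216] 0.695 [-0.29 -1.21  4.86]
lift 17.05 [0.4195 0.341  0.111 ] 0.7 [ 0.32  0.72 -0.77]
over mat 20.24 [0.5721 0.216  0.0934] 0.694 [ 0.02 -0.01 -1.  ]
```

View pics/w7.png

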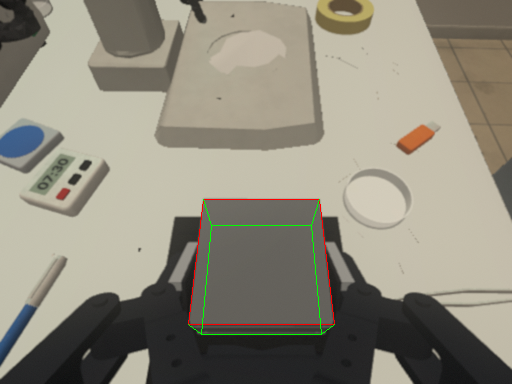

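View pics/s7.png

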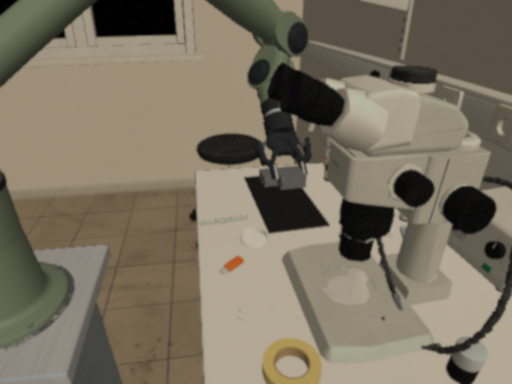

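View pics/t7.png

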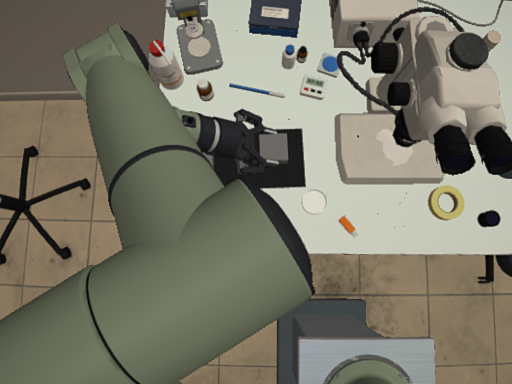

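```bash
python3 - <<'E'
from h import *
p,r=end2(dz=.006); print(move_l(p,.08,rot=r,until_force=8)); st("near")
p,r=end2(dz=-.003); print(move_l(p,.015,rot=r,until_force=4)); st("touch")
overlay("wrist",np.array(FIN),A2,[0,0,-1],"w8");save("side","s8")
E
```

```text
False
near 21.47 [0.5724 0.2162 0.0196] 0.692 [ 0.09  0.16 -0.27]
True
touch 21.93 [0.5721 0.2161 0.0133] 0.699 [-0.65  1.03  5.3 ]
```

View pics/s8.png

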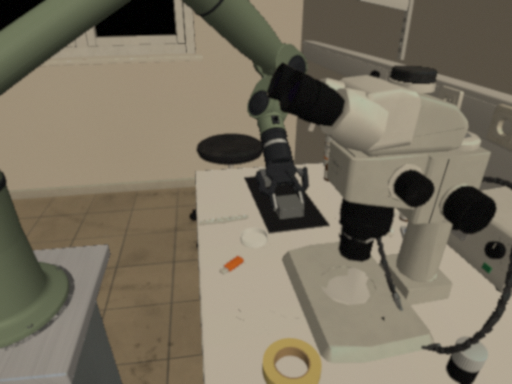

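Cup touched down on the mat at about the expected height. I'll release, go up, clear away and check.

```bash
python3 - <<'E'
from h import *
let_go(); st("open")
p=get_state()["position"]; move_l(p+[0,.01,.10],.1); st("up")
set_joints([1.14,.326,-.193,1.052,0,0]); st("away")
f=save("top","t9"); save("side","s9")
for o,z in [("cup_center",.034),("dry_cup_center",.034),("mat_top",.004)]:
    for r in silhouettes("top",o)[:2]: print(o,round(r["score"],2),r["centre"],rect(f,r["mask"],z))
    for r in tip_of("top",o)[:2]: print(" tip",round(r["score"],2),plane(f,[r["centre"]],z if o[0]=='m' else z-.015))
a=f["img"][110:250,150:320,::-1]
cv2.imwrite('pics/t9c.png',cv2.resize(a,None,fx=4.5,fy=4.2,interpolation=cv2.INTER_CUBIC))
E
```

```text
open 22.41 [0.5713 0.2156 0.0119] 1.001 [-0.07 -0.44  0.29]
up 23.56 [0.5709 0.2254 0.1111] 0.996 [ 0.14  0.2  -0.11]
away 25.43 [0.1614 0.5256 0.2307] 1.0 [ 0.25 -0.37  0.78]
cup_center 0.87 [276.2, 157.9] ((565.7549438476562, 224.5655975341797), (68.85191345214844, 64.62763977050781), 0.7689118981361389)
 tip 0.64 [[0.5806403  0.21883667]]
dry_cup_center 0.59 [199.9, 160.5] ((562.1343383789062, 397.34381103515625), (67.60667419433594, 66.03804016113281), 5.4550700187683105)
 tip 0.84 [[0.56468068 0.39492013]]
mat_top 0.56 [248.4, 158.9] ((570.6097412109375, 294.74554443359375), (151.99366760253906, 300.88507080078125), 3.0309600830078125)
 tip 0.79 [[0.57780064 0.29152913]]
```

View pics/t9c.png

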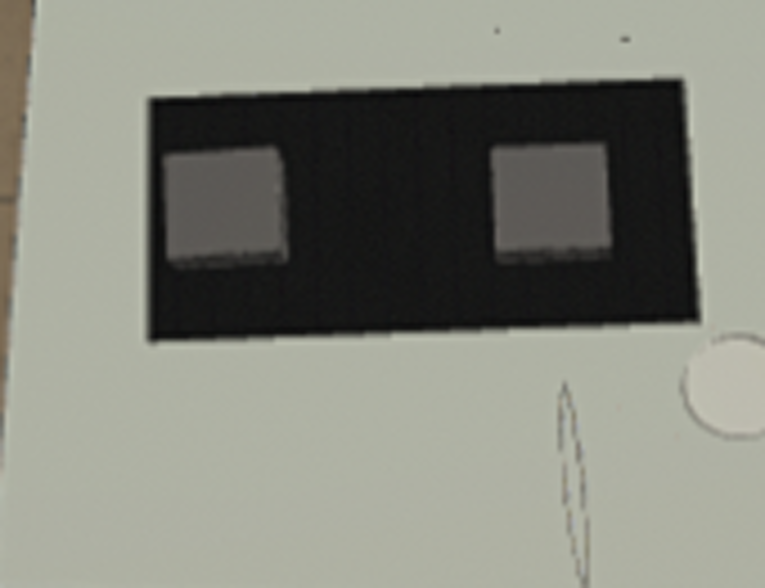

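View pics/s9.png

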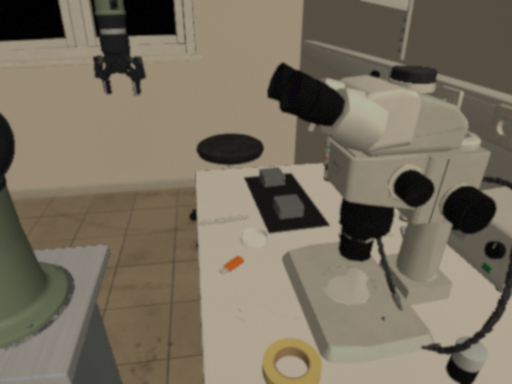

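The top view shows both cups closed-bottom-up on the mat. In that crop the turned cup is at about (550,200), well inside the mat edges. The drying cup is at the same pixels as before (163–288, 147–268).

```bash
python3 -c "
from cell import *
sign_off()"
```

```text
the job is handed in; nothing more can be done
```

The loose cup now stands mouth-down and flat on the free part of the mat, and I handed the job in at about 25.6 s of the 51 s allowed.

I turned it in two gripped 90° turns. First I gripped it with the tool tilted, rolled it a quarter turn and laid it on its side on the worktop. Then I re-gripped it, rolled it another quarter turn and lowered it until it touched the mat. It was never dropped or tipped freely.

**Last checks, from the top and side pictures:**
- **Position:** the cup sits at about (0.57, 0.225) m, with more than 35 mm of mat on every side.
- **Drying cup:** it shows at the same pixels as at the start, and its measured position agrees to about 1 mm.
- **Robot:** it is clear of everything, and the highest tool force I read was about 6 N.

One disagreement: the point detector put the cup's centre about 15 mm further out in x than the silhouette did (0.581 against 0.566 m). The cup is wholly on the mat with either value.

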